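# Free the finished mould half from the bench vise and tray it

## Robot

A 6-joint arm with a two-finger parallel gripper is mounted at the origin on the work surface. World frame = base frame: x ahead of the robot, y to its left, z up, the work surface at z = 0. Lengths are in m, angles in degrees, forces in N, time in s.
With the tool pointing down it reaches from about 0.3 to 0.825 m from the base axis. Payload 5.4 kg.
Tool frame: the origin (TCP) lies at the very end of the fingers, on their centre line; the grasp point (between the pads) lies 19 mm behind it (ctrl.tcp_to_grasp is the distance from the TCP to the grasp point, in m); z points along the fingers, y is the line along which they close (so a half turn about z gives the same grasp; the last joint's range is limited). The gripper opens to 92 mm and grips with 3 to 60 N. Pads are 20 mm wide; open, the fingers measure 128 mm over their backs; the gripper's body (75 mm by 189 mm) begins 69 mm behind the grasp point.
Start: joints at [-78.157, 9.076, 91.501, -0, 79.423, -12.038], TCP at [0.233, -0.526, 0.215] pointing down, gripper open.
Joint ranges: [-166.64, 166.64], [-54.1, 131.32], [10.49, 154.53], [-73.88, 253.88], [9.74, 151.15], [-171.62, 171.62]. Speed limits (degrees/s): [147.25, 147.25, 180, 180, 180, 180].

## Interface

Orientations are given as [roll, pitch, yaw] about the fixed x, y, z axes, in that order (R = Rz(yaw) Ry(pitch) Rx(roll)).
In Python, from workcell import ctrl gives the robot as it stands.
- The arm moves only by the tool apply_moves, never from a script. Its argument "series" is a list that holds one entry, the list of rows, each a list of 7 numbers: the shift along the world's x, y, z in mm, then the turn, a rotation vector about the world's x, y, z in rad, then the finger opening in mm, from 0 to 91.9. A call has 1 to 8 rows; each row is the pose to reach, as a shift and turn from the pose commanded when the call began; what a row does not reach only later rows make up. A row lasts 1/8 s, in which the tool goes at most 62.5 mm and 10.7 degrees, less where a joint would pass 70% of its speed; a pose out of reach is approached as far as the arm can. A call with a gripper value outside its range is refused whole. The fingers move at their own pace and stop on an object; "squeeze" is the grip in N (left out, the last holds). Time passes only in rows, so rows that repeat a pose let the fingers close. It gives the time, the measured TCP pose, the force, the opening and the grip force at its end, in the units of the state.
- ctrl.get_state(): the state, without advancing time (a new reading comes with each control period).
- ctrl.grab_frame(name): name is "scene" or "top" or "wrist"; returns the picture (400x640x3 uint8, blue, green, red); there is no depth.
- ctrl.get_calibration(name): a dict with "camera_matrix" (3x3 intrinsics, pixels), "D" ([k1, k2, p1, p2, k3] as OpenCV has them; the pictures are not rectified), "extrinsics" (4x4, takes a point from camera to world coordinates); the wrist camera has in their place "hand_eye" (4x4, takes a point from camera to tool coordinates, whose origin is the TCP and whose axes are the flange's). Camera axes: x right, y down, z forward; pixel columns grow to the right and rows downward; lengths in m; the calibration is good to about 2 mm. A picture is of the moment at which its call begins: read the wrist's pose just before it. get_calibration takes no time and is no camera call.
- ctrl.finish_job(): hands the job in; it is judged then, once.
The state is a dict: "clock": time; "joint_positions": joint angles; "joint_velocities": joint speeds; "effort": joint torques, N m; "eef_pos": TCP position; "ee_rot": TCP orientation; "wrist_force": force on the tool from outside, world axes, zero at the start; "wrist_torque": the same for the moment, N m; "grip_width": opening from 0.0 (shut) to 1.0 (fully open); "grip_force": force on a finger pad.
Only numpy, scipy, OpenCV 4.12 (cv2) and the standard library are available. Lean on these libraries where they do the work, as an engineer would, in place of code of your own. Each camera call takes 0.05 s, during which the arm holds its last target. There are 200 camera calls.

## Task

Push the bench vise's sliding jaw fully open (its upright wooden post is there to push on), then slide the finished aluminium mould half out from under the lips of the jaws and lift it out. Set it down gently, upright, on the purple felt in the tray's empty bay, lying lengthwise in the bay like its neighbours, and leave the jaw open. Do not disturb the two finished mould halves already in the tray, the gem box, the jar or the brass tin.

Things in the scene. Friction and masses are not known exactly. Their poses are not given: they have to be found in the camera images.
- part: Finished part in the vise, length across the jaw travel: aluminium mould half, foot 110 x 60 x 10 mm (x, y, z) with a central rib 110 x 32 x 45 on it, 55 high in all; dark channel and brass dowels on top. Origin: centre of underside; x lengthwise, y across the rib, z up. Stands on the vise bed; grip the 32 mm rib, which rises 33 mm above the jaw tops.
- vise: Low blue bench vise, fixed, 100 (x) by 262 (y) mm. Origin: on the bench, mid part; jaw opens to vise +y. Bed top 30 mm, jaw tops 52 mm above the bench. Fixed jaw face y = -31, lip edge y = -22 mm; shut sliding jaw: +31, +22. The lips (42.5 to 52 mm high) overlap the part's foot edges by 8 mm: once open, slide the part 14 to 20 mm to vise +y before lifting.
- jaw (a joint): Travel of the sliding jaw in m: 0 = shut, 0.050 = fully open (end stop). Slides along vise +y, stays where left, takes roughly 5 N to move.
- jaw_post (a point): Centre of the top of the upright wooden post on the sliding jaw: 26 mm diameter, standing 52 mm above the jaw top, top 104.5 mm above the bench; at vise y = 95 mm when shut, moves with the jaw. 66 mm free between the post and the rib of the clamped part when shut.
- tray: Wooden work tray fixed on the bench, 142 (x) by 270 (y) mm, three bays side by side along its y at y = -86, 0 and +86 mm. Origin: centre of the underside, z up. Floor 6 mm above the bench, outer walls 24 mm and dividers 18 mm above the bench; each bay 126 mm long (x) and about 81 mm wide (y).
- felt: Purple felt pad 122 (x) by 76 (y) by 2 mm in the middle of the tray's one empty bay (any of the three). Origin: centre of its underside, 6 mm above the bench; its top is 8 mm above the bench. x along the bay's length.
- done_a: Finished neighbour, stands in a tray bay, to be left alone: same as the part, aluminium mould half, foot 110 x 60 x 10 mm (x, y, z) with a central rib 110 x 32 x 45 on it, 55 high in all; dark channel and brass dowels on top. Origin: centre of underside; x lengthwise, y across the rib, z up
- done_b: Finished neighbour, stands in another tray bay, to be left alone: same as the part, aluminium mould half, foot 110 x 60 x 10 mm (x, y, z) with a central rib 110 x 32 x 45 on it, 55 high in all; dark channel and brass dowels on top. Origin: centre of underside; x lengthwise, y across the rib, z up
- gem_box: Bystander: open clear-plastic box with purple and white gems, 50 (x) by 200 (y) by 30 mm. Origin: centre of the underside.
- jar: Bystander: standing jar with a black cap, 56 mm diameter, 70 mm high. Origin: centre of the underside.
- tin: Bystander: closed round brass polish tin, 64 mm diameter, 26 mm high. Origin: centre of the underside.
Things that resemble listed ones, but are neither listed nor needed, are in the scene too. What is shaped like the part but red is not meant.

How it is judged:
By the outcome, as a careful person would: the job done as asked, in the order asked, and still so for the second after the job is handed in, with the robot touching nothing.
It also fails if it takes over 54 s, if anything falls off the work surface, if the arm or the gripper's body presses on something with over 40 N, if the wrist force passes 120 N, or if a joint passes its speed limit or range.

## Working session

There is one attempt and no reset: what is moved stays moved. The work goes in short steps, Python scripts to look and compute and a tool call to move; the robot and the scene stay as the last step left them, time stands still between calls to the robot, and variables do not carry over. Pictures are saved under pics/ and viewed, at most 10 in all, crops included, and the job is handed in when it is done.

Besides the shell and the picture viewer there is one more tool, called after "Call:" as name([rows], argument=value, ...), one row to a line, values as JSON. apply_moves: Moves the arm, as the interface text tells. Its arguments: {"type":"object","properties":{"series":{"type":"array","items":{"type":"array","items":{"type":"array","items":{"type":"number"}}}},"squeeze":{"type":"number"}},"required":["series"]}

```bash
mkdir -p pics; cat > h.py <<'E'
import numpy as np, cv2
from workcell import ctrl
def ray(cam,px,st=None):
    c=ctrl.get_calibration(cam);K=np.array(c["camera_matrix"]);D=np.array(c["D"])
    p=cv2.undistortPoints(np.array(px,float).reshape(-1,1,2),K,D).reshape(-1,2)
    T=np.array(c["extrinsics"])
    d=np.c_[p,np.ones(len(p))]@T[:3,:3].T
    return T[:3,3],d
def plane(cam,px,z):
    o,d=ray(cam,px); return o+d*((z-o[2])/d[:,2])[:,None]
def proj(cam,P):
    c=ctrl.get_calibration(cam);T=np.linalg.inv(np.array(c["extrinsics"]))
    return cv2.projectPoints(np.array(P,float).reshape(-1,1,3),cv2.Rodrigues(T[:3,:3])[0],T[:3,3],np.array(c["camera_matrix"]),np.array(c["D"]))[0].reshape(-1,2)
E
python3 - <<'E'
from h import *
for n in("top","scene"): cv2.imwrite(f"pics/{n}0.png",ctrl.grab_frame(n))
print(ctrl.get_state()); print(np.round(ctrl.get_calibration("top")["extrinsics"],3))
E
```

```text
{'clock': 0.1, 'joint_positions': array([-7.81558860e+01,  9.10985496e+00,  9.15635987e+01,  1.20821704e-03,
        7.94230879e+01, -1.20386656e+01]), 'joint_velocities': array([-0.00445515, -0.05992232, -0.13172379, -0.00612788,  0.06269212,
       -0.08842819]), 'effort': array([ 1.64963044e-04, -3.86502171e+01, -3.22960424e+01,  7.03421538e-02,
        3.39030765e-02, -4.75994148e-05]), 'eef_pos': array([ 0.23266106, -0.52521863,  0.21372126]), 'ee_rot': array([-1.79905829e+02, -2.12970406e-02,  2.38825393e+01]), 'wrist_force': array([ 0.07158841, -0.4188656 ,  0.76967393]), 'wrist_torque': array([ 0.03296723, -0.01396837, -0.00215189]), 'grip_force': 0.0, 'grip_width': 0.9980882852436584}
[[ 0.026 -0.987  0.159  0.411]
 [-1.    -0.024  0.014  0.002]
 [-0.01  -0.159 -0.987  0.972]
 [ 0.     0.     0.     1.   ]]
```

View pics/top0.png

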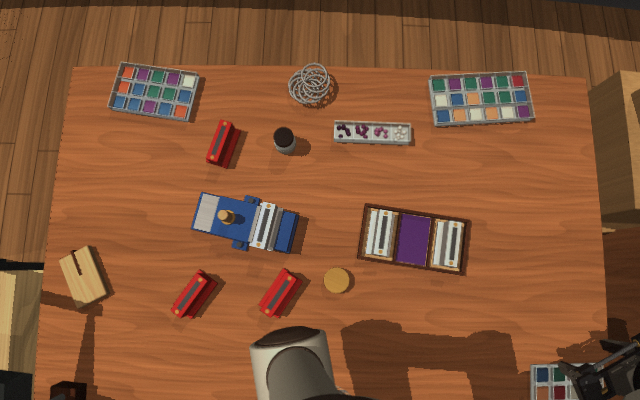

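View pics/scene0.png

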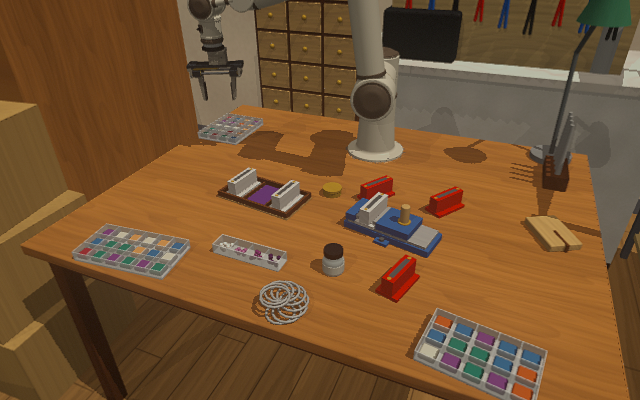

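The top view shows the vise at (246,222), with its post top at (226,213) and the aluminium part at (264,226). The tray is at (413,240), with its empty purple bay at (413,239). The part-shaped candidates are:
- **In the vise:** silver at (264,226). This one fits, since it is aluminium and clamped in the blue vise.
- **In the tray:** silver at (380,233) and (448,244). These are the finished neighbours.
- **Red:** (222,143), (194,294) and (280,293). These are decoys.

I'll confirm this in an enlarged crop.

```bash
python3 - <<'E'
from h import *
im=cv2.imread("pics/top0.png")
c=cv2.resize(im[180:280,180:310],None,fx=6,fy=6,interpolation=cv2.INTER_CUBIC)
cv2.imwrite("pics/crop1.png",c)
hsv=cv2.cvtColor(im,cv2.COLOR_BGR2HSV)
def blobs(m,nm,roi,z):
    k=np.zeros_like(m);x0,y0,x1,y1=roi;k[y0:y1,x0:x1]=m[y0:y1,x0:x1]
    cs,_=cv2.findContours(k,cv2.RETR_EXTERNAL,cv2.CHAIN_APPROX_NONE)
    for q in cs:
        if cv2.contourArea(q)<40: continue
        b=cv2.boxPoints(cv2.minAreaRect(q)); w=plane("top",b,z)
        e1,e2=w[1]-w[0],w[2]-w[1]; 
        if np.linalg.norm(e1)<np.linalg.norm(e2): e1,e2=e2,e1
        print(nm,cv2.contourArea(q),b.mean(0).round(1),"c",(w.mean(0)*1000).round(1),"L",np.linalg.norm(e1[:2]).round(4),np.linalg.norm(e2[:2]).round(4),"ang",np.degrees(np.arctan2(e1[1],e1[0])).round(1)%180)
purple=cv2.inRange(hsv,(125,60,30),(165,255,255))
blobs(purple,"felt",(350,195,475,280),.008)
white=cv2.inRange(hsv,(0,0,130),(180,70,255))
blobs(white,"white",(245,190,310,260),.085)
blobs(white,"donew",(350,195,475,280),.06)
E
```

```text
felt 1314.5 [412.7 239.1] c [ 472.7 -227.5    8. ] L 0.1227 0.076 ang 172.3
white 719.0 [260.9 224.4] c [493.5 148.5  85. ] L 0.1093 0.042 ang 168.9
donew 230.5 [437.8 243. ] c [ 461.2 -276.    60. ] L 0.1036 0.017 ang 172.8
donew 544.0 [452.3 243.4] c [ 461.  -311.7   60. ] L 0.1086 0.033 ang 172.4
donew 211.5 [370.9 232. ] c [ 484.1 -113.8   60. ] L 0.1041 0.0148 ang 172.1
donew 629.0 [383.7 232.5] c [ 483.8 -144.8   60. ] L 0.1106 0.0396 ang 172.1
```

View pics/crop1.png

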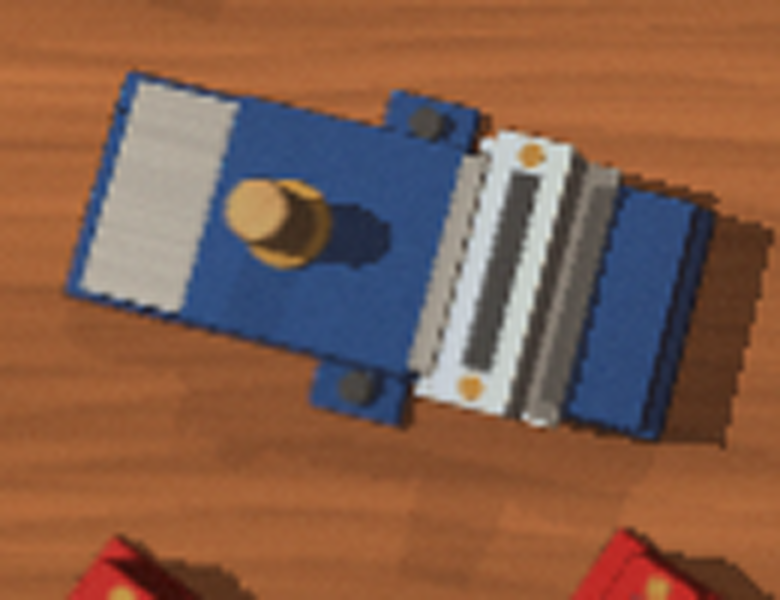

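The crop confirms it: the silver rib with its dark channel and two brass dowels, at crop (531,155) and (471,387), sits between the blue jaws. The post top is at (258,209), and the red decoys are well away from it.

```bash
python3 - <<'E'
from h import *
f=lambda a:(np.array(a)+.5)/6-.5+180
d=plane("top",f([[531,155],[471,387]]),.085); p=plane("top",f([[258,209]]),.1045)[0]
print("dowels",d.round(4),d.mean(0)); v=d[0]-d[1]; a=np.arctan2(v[1],v[0]); print("ang",np.degrees(a)%180)
q=plane("top",f([[500,132],[575,147],[510,415],[415,398]]),.085); print(q.round(4),q.mean(0))
# vise outline (jaw tops z .052 approx)
r=plane("top",f([[130,73],[67,293],[712,208],[650,438]]),.04); print("vise",r.round(4))
print("post",p)
c=d.mean(0)
for nm,o,dd in(("d",c,p-c),):
  u=np.array([-np.sin(a),np.cos(a)]);print("post along",dd[:2]@u,"lat",dd[:2]@np.array([np.cos(a),np.sin(a)]),"u",u)
E
```

```text
dowels [[0.5386 0.1336 0.085 ]
 [0.4466 0.1529 0.085 ]] [0.49258555 0.14327915 0.085     ]
ang 168.16459332069527
[[0.5475 0.1464 0.085 ]
 [0.5423 0.1163 0.085 ]
 [0.4361 0.1371 0.085 ]
 [0.4416 0.1747 0.085 ]] [0.49188739 0.1436391  0.085     ]
vise [[0.5757 0.3122 0.04  ]
 [0.4821 0.332  0.04  ]
 [0.5249 0.0642 0.04  ]
 [0.4297 0.0863 0.04  ]]
post [0.51195019 0.23616878 0.1045    ]
post along 0.0948865794385839 lat -9.878496212542984e-05 u [0.20510092 0.97874083]
```

Call:
apply_moves([
  [[10, 27, 0, 0, 0, -0.04, 0], [27, 72, 0, 0, 0, -0.09, 0], [45, 120, 0, 0, 0, -0.14, 0], [63, 168, 0, 0, 0, -0.19, 0], [81, 216, 0, 0, 0, -0.24, 0], [99, 264, 0, 0, 0, -0.29, 0], [117, 312, 0, 0, 0, -0.34, 0], [135, 360, 0, 0, 0, -0.39, 0]],
], squeeze=40)

```text
clock: 1.1
eef_pos: [0.3679, -0.164, 0.2143]
ee_rot: [-180.0, -0.0, 1.4]
wrist_force: [-0.0, -0.4, -0.2]
grip_width: 0.152
grip_force: 0.0
```

Call:
apply_moves([
  [[18, 48, 0, 0, 0, -0.05, 0], [36, 96, 0, 0, 0, -0.1, 0], [54, 144, 0, 0, 0, -0.15, 0], [72, 192, 0, 0, 0, -0.19, 0], [90, 240, 0, 0, 0, -0.22, 0], [108, 288, 0, 0, 0, -0.233, 0], [125, 332, 0, 0, 0, -0.233, 0], [134.5, 357.5, 0, 0, 0, -0.233, 0]],
])

```text
clock: 2.1
eef_pos: [0.5022, 0.1938, 0.214]
ee_rot: [180.0, 0.1, -11.7]
wrist_force: [-1.0, 0.2, -0.2]
grip_width: 0.002
grip_force: 0.0
```

Call:
apply_moves([
  [[0, 0, 0, 0, 0, 0, 0], [0, 0, -20, 0, 0, 0, 0], [0, 0, -40, 0, 0, 0, 0], [0, 0, -40, 0, 0, 0, 0]],
])

```text
clock: 2.6
eef_pos: [0.5006, 0.1905, 0.1728]
ee_rot: [179.9, 0.2, -11.9]
wrist_force: [-0.4, -0.5, 0.2]
grip_width: 0.004
grip_force: 0.0
```

Call:
apply_moves([
  [[0, 0, -25, 0, 0, 0, 0], [0, 0, -50, 0, 0, 0, 0], [0, 0, -75, 0, 0, 0, 0], [0, 0, -95, 0, 0, 0, 0], [0, 0, -105, 0, 0, 0, 0], [0, 0, -105, 0, 0, 0, 0]],
])

```text
clock: 3.35
eef_pos: [0.5023, 0.1914, 0.0698]
ee_rot: [180.0, 0.0, -11.8]
wrist_force: [-0.7, -0.6, 0.8]
grip_width: 0.007
grip_force: 0.0
```

Call:
apply_moves([
  [[1, 5, 0, 0, 0, 0, 0], [2, 10, 0, 0, 0, 0, 0], [3, 15, 0, 0, 0, 0, 0], [4, 20, 0, 0, 0, 0, 0], [5, 25, 0, 0, 0, 0, 0], [6, 30, 0, 0, 0, 0, 0]],
])

```text
clock: 4.1
eef_pos: [0.5085, 0.221, 0.0699]
ee_rot: [179.9, -0.0, -11.8]
wrist_force: [-1.7, -5.6, 2.6]
grip_width: 0.007
grip_force: 2.9
```

Call:
apply_moves([
  [[1, 5, 0, 0, 0, 0, 0], [2, 10, 0, 0, 0, 0, 0], [3.2, 15, 0, 0, 0, 0, 0], [4.2, 20, 0, 0, 0, 0, 0], [5.2, 25, 0, 0, 0, 0, 0], [5.9, 28, 0, 0, 0, 0, 0], [6.3, 30, 0, 0, 0, 0, 0]],
])

```text
clock: 4.97
eef_pos: [0.5148, 0.2511, 0.0699]
ee_rot: [179.9, -0.0, -11.8]
wrist_force: [-1.9, -5.3, 3.1]
grip_width: 0.002
grip_force: 2.7
```

Call:
apply_moves([
  [[0.2, 1, 0, 0, 0, 0, 0], [0.4, 2, 0, 0, 0, 0, 0]],
])

```text
clock: 5.22
eef_pos: [0.5153, 0.2531, 0.0699]
ee_rot: [179.9, -0.0, -11.8]
wrist_force: [-0.4, -5.1, 2.2]
grip_width: 0.003
grip_force: 2.7
```

Call:
apply_moves([
  [[0.2, 1, 0, 0, 0, 0, 0], [0.4, 2, 0, 0, 0, 0, 0]],
])

```text
clock: 5.48
eef_pos: [0.5157, 0.2551, 0.0699]
ee_rot: [179.9, -0.0, -11.8]
wrist_force: [-0.1, -5.9, 3.5]
grip_width: 0.002
grip_force: 2.7
```

Call:
apply_moves([
  [[0.2, 1, 0, 0, 0, 0, 0], [0.4, 2, 0, 0, 0, 0, 0]],
])

```text
clock: 5.72
eef_pos: [0.5161, 0.257, 0.0699]
ee_rot: [179.9, -0.0, -11.8]
wrist_force: [-1.5, -8.6, 3.7]
grip_width: 0.004
grip_force: 4.2
```

Force is starting to rise, which suggests the end stop is close.

Call:
apply_moves([
  [[0.2, 0.8, 0, 0, 0, 0, 0], [0.2, 0.8, 0, 0, 0, 0, 0]],
])

```text
clock: 5.98
eef_pos: [0.5161, 0.2569, 0.0699]
ee_rot: [179.8, -0.0, -11.8]
wrist_force: [-1.2, -9.6, 4.5]
grip_width: 0.005
grip_force: 4.7
```

Call:
apply_moves([
  [[0.3, 1.2, 0, 0, 0, 0, 0], [0.3, 1.2, 0, 0, 0, 0, 0]],
])

```text
clock: 6.22
eef_pos: [0.5161, 0.257, 0.0699]
ee_rot: [179.7, 0.0, -11.8]
wrist_force: [-3.3, -12.9, 6.5]
grip_width: 0.006
grip_force: 7.1
```

Call:
apply_moves([
  [[-2, -10, 0, 0, 0, 0, 0], [-5, -25, 0, 0, 0, 0, 0], [-6, -30, 30, 0, 0, 0, 0], [-6, -30, 70, 0, 0, 0, 0], [-10, -50, 90, 0, 0, 0, 30], [-17, -85, 90, 0, 0, 0, 60], [-23.7, -115.2, 90, 0, 0, 0, 66], [-23.7, -115.2, 90, 0, 0, 0, 66]],
])

```text
clock: 7.22
eef_pos: [0.4921, 0.1431, 0.1594]
ee_rot: [-180.0, 0.0, -12.0]
wrist_force: [0.2, -0.8, 0.1]
grip_width: 0.418
grip_force: 0.0
```

```bash
python3 - <<'E'
from h import *
print(ctrl.get_state()["eef_pos"])
t=ctrl.grab_frame("top");w=ctrl.grab_frame("wrist")
cv2.imwrite("pics/m1.png",np.hstack([cv2.resize(t[170:290,170:320],(400,320)),cv2.resize(w,(400,320))]))
E
```

```text
[0.49209883 0.14307309 0.15944287]
```

View pics/m1.png

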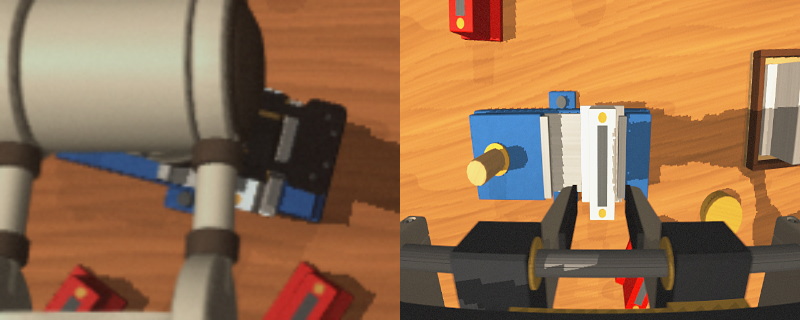

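The right-hand wrist view shows the jaw open, with a wide gap left of the rib at x≈570. The rib (x≈587–615) is centred between the fingers (≈575 and 630). In the left-hand top view the arm hides most of the vise.

Call:
apply_moves([
  [[0, 0, 0, 0, 0, 0, 66], [0, 0, -20, 0, 0, 0, 66], [0, 0, -45, 0, 0, 0, 66], [0, 0, -70, 0, 0, 0, 66], [0, 0, -90, 0, 0, 0, 66], [0, 0, -100, 0, 0, 0, 66], [0, 0, -103, 0, 0, 0, 66], [0, 0, -103, 0, 0, 0, 66]],
])

```text
clock: 8.32
eef_pos: [0.493, 0.1448, 0.0571]
ee_rot: [-180.0, -0.1, -11.8]
wrist_force: [0.4, 0.3, 0.3]
grip_width: 0.716
grip_force: 0.0
```

Call:
apply_moves([
  [[0, 0, 0, 0, 0, 0, 36], [0, 0, 0, 0, 0, 0, 34], [0, 0, 0, 0, 0, 0, 30], [0, 0, 0, 0, 0, 0, 25], [0, 0, 0, 0, 0, 0, 20], [0, 0, 0, 0, 0, 0, 20]],
], squeeze=45)

```text
clock: 9.07
eef_pos: [0.4926, 0.144, 0.0568]
ee_rot: [179.9, -0.0, -11.8]
wrist_force: [-0.9, -4.6, 3.7]
grip_width: 0.34
grip_force: 45.0
```

Call:
apply_moves([
  [[0.6, 3, 0, 0, 0, 0, 20], [1.4, 7, 0, 0, 0, 0, 20], [2.3, 11, 0, 0, 0, 0, 20], [3.1, 15, 0, 0, 0, 0, 20], [3.5, 16.6, 0, 0, 0, 0, 20], [3.5, 16.6, 0, 0, 0, 0, 20]],
])

```text
clock: 9.82
eef_pos: [0.4963, 0.1609, 0.0568]
ee_rot: [180.0, -0.0, -11.8]
wrist_force: [-1.2, -4.9, 4.0]
grip_width: 0.342
grip_force: 45.0
```

Call:
apply_moves([
  [[0, 0, 2, 0, 0, 0, 20], [0, 0, 6, 0, 0, 0, 20], [0, 0, 10, 0, 0, 0, 20]],
])

```text
clock: 10.2
eef_pos: [0.4953, 0.1614, 0.0661]
ee_rot: [-180.0, 0.1, -11.8]
wrist_force: [0.1, -0.2, -5.9]
grip_width: 0.346
grip_force: 45.0
```

Call:
apply_moves([
  [[0, 0, 15, 0, 0, 0, 20], [0, 0, 35, 0, 0, 0, 20], [0, 0, 55, 0, 0, 0, 20], [0, 0, 75, 0, 0, 0, 20], [0, 0, 95, 0, 0, 0, 20], [-0.5, -10, 105, 0, 0, 0, 20], [-2, -35, 110, 0, 0, 0, 20], [-4, -70, 110, 0, 0, 0.01, 20]],
])

```text
clock: 11.2
eef_pos: [0.4921, 0.0903, 0.1773]
ee_rot: [-180.0, -0.1, -11.2]
wrist_force: [0.5, -1.1, -5.4]
grip_width: 0.344
grip_force: 45.0
```

Call:
apply_moves([
  [[-2.5, -40, 0, 0, 0, 0.01, 20], [-5, -82, 0, 0, 0, 0.02, 20], [-8, -125, 0, 0, 0, 0.03, 20], [-10.5, -168, 0, 0, 0, 0.04, 20], [-13, -210, 0, 0, 0, 0.05, 20], [-16, -250, 0, 0, 0, 0.06, 20], [-18, -285, 0, 0, 0, 0.062, 20], [-19.3, -308, 0, 0, 0, 0.062, 20]],
])

```text
clock: 12.2
eef_pos: [0.4719, -0.2189, 0.1766]
ee_rot: [180.0, 0.0, -7.8]
wrist_force: [0.3, 1.0, -5.6]
grip_width: 0.342
grip_force: 45.0
```

Call:
apply_moves([
  [[-0.2, -7, 0, 0, 0, 0, 20], [-0.3, -10.4, 0, 0, 0, 0, 20], [-0.3, -10.4, 0, 0, 0, 0, 20], [-0.3, -10.4, -20, 0, 0, 0, 20], [-0.3, -10.4, -40, 0, 0, 0, 20], [-0.3, -10.4, -60, 0, 0, 0, 20], [-0.3, -10.4, -70, 0, 0, 0, 20], [-0.3, -10.4, -70, 0, 0, 0, 20]],
])

```text
clock: 13.2
eef_pos: [0.4721, -0.2265, 0.1061]
ee_rot: [-179.9, 0.1, -7.7]
wrist_force: [0.1, 0.1, -5.9]
grip_width: 0.345
grip_force: 45.0
```

```bash
python3 - <<'E'
from h import *
print(ctrl.get_state()["eef_pos"])
t=ctrl.grab_frame("scene");w=ctrl.grab_frame("wrist")
cv2.imwrite("pics/m2.png",np.hstack([cv2.resize(t[140:240,190:350],(400,250)),cv2.resize(w,(400,250))]))
E
```

```text
[ 0.47214346 -0.22646175  0.10608204]
```

View pics/m2.png

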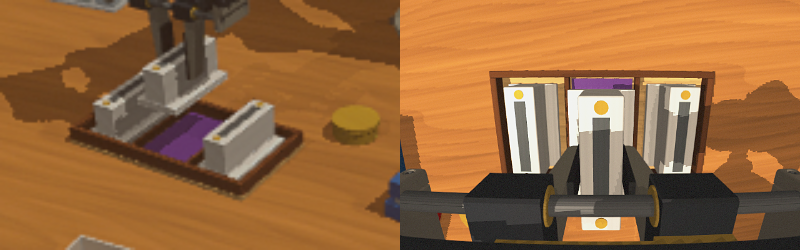

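The scene view shows the part held level above the purple bay. In the wrist view it is centred between its neighbours (rib x≈600, bay 568–637) and parallel to them. I'll lower it gently.

Call:
apply_moves([
  [[0, 0, -15, 0, 0, 0, 20], [0, 0, -30, 0, 0, 0, 20], [0, 0, -45, 0, 0, 0, 20], [0, 0, -57, 0, 0, 0, 20], [0, 0, -64, 0, 0, 0, 20], [0, 0, -67, 0, 0, 0, 20], [0, 0, -69, 0, 0, 0, 20], [0, 0, -70, 0, 0, 0, 20]],
])

```text
clock: 14.3
eef_pos: [0.4728, -0.2275, 0.0369]
ee_rot: [180.0, -0.0, -7.7]
wrist_force: [0.4, 0.1, -5.4]
grip_width: 0.347
grip_force: 45.0
```

Call:
apply_moves([
  [[0, 0, -0.5, 0, 0, 0, 20], [0, 0, -1, 0, 0, 0, 20]],
])

```text
clock: 14.55
eef_pos: [0.4726, -0.2274, 0.0358]
ee_rot: [180.0, -0.0, -7.7]
wrist_force: [-0.8, -0.5, -5.1]
grip_width: 0.345
grip_force: 45.0
```

Call:
apply_moves([
  [[0, 0, -0.5, 0, 0, 0, 20], [0, 0, -1, 0, 0, 0, 20], [0, 0, -1, 0, 0, 0, 20]],
])

```text
clock: 14.92
eef_pos: [0.4725, -0.2273, 0.0349]
ee_rot: [180.0, 0.0, -7.7]
wrist_force: [-0.8, 1.3, -1.6]
grip_width: 0.349
grip_force: 45.0
```

Contact has begun: the measured load is down to about 1.6 N.

Call:
apply_moves([
  [[0, 0, -0.5, 0, 0, 0, 20], [0, 0, -0.5, 0, 0, 0, 20]],
])

```text
clock: 15.18
eef_pos: [0.4725, -0.2273, 0.0348]
ee_rot: [-180.0, 0.0, -7.7]
wrist_force: [-5.3, 3.1, 5.7]
grip_width: 0.344
grip_force: 45.0
```

Call:
apply_moves([
  [[0, 0, 0, 0, 0, 0, 36], [0, 0, 0, 0, 0, 0, 45], [0, 0, 0, 0, 0, 0, 54], [0, 0, 0, 0, 0, 0, 58], [0, 0, 0, 0, 0, 0, 58]],
])

```text
clock: 15.8
eef_pos: [0.4725, -0.2273, 0.0341]
ee_rot: [180.0, -0.0, -7.7]
wrist_force: [0.6, -0.3, 0.3]
grip_width: 0.633
grip_force: 0.0
```

Call:
apply_moves([
  [[0, 0, 10, 0, 0, 0, 58], [0, 0, 35, 0, 0, 0, 58], [0, 0, 65, 0, 0, 0, 58], [0, 0, 100, 0, 0, 0, 58], [-10, -40, 140, 0, 0, 0, 58], [-30, -80, 160, 0, 0, 0, 58], [-45, -125, 180, 0, 0, 0, 58], [-60, -170, 180, 0, 0, 0, 58]],
])

```text
clock: 16.8
eef_pos: [0.4126, -0.3997, 0.2174]
ee_rot: [179.8, -0.2, -7.7]
wrist_force: [-0.5, -0.9, -0.4]
grip_width: 0.63
grip_force: 0.0
```

Call:
apply_moves([
  [[-20, -45, 0, 0, 0, 0.1, 58], [-45, -85, 0, 0, 0, 0.2, 58], [-80, -130, 0, 0, 0, 0.3, 58], [-110, -170, 0, 0, 0, 0.4, 58], [-110, -170, 0, 0, 0, 0.4, 58], [-110, -170, 0, 0, 0, 0.4, 58]],
])

```text
clock: 17.55
eef_pos: [0.3028, -0.5668, 0.2144]
ee_rot: [-180.0, -0.0, 15.2]
wrist_force: [-0.1, 0.1, -0.8]
grip_width: 0.629
grip_force: 0.0
```

```bash
python3 - <<'E'
from h import *
t=ctrl.grab_frame("top");cv2.imwrite("pics/end.png",cv2.resize(t[100:330,160:500],(800,541)))
cv2.imwrite("pics/endfull.png",t)
im=t;hsv=cv2.cvtColor(im,cv2.COLOR_BGR2HSV)
# expected foot outline corners/top dowel check
a=np.radians(-7.7);R=np.array([[np.cos(a),-np.sin(a)],[np.sin(a),np.cos(a)]])
print((proj("top",np.c_[np.array([[s*47,0] for s in(1,-1)])/1000@R.T+[.4727,-.2275],[.063]*2])-[160,100])*[800/340,541/230])
E
```

```text
[[613.01736703 278.38589045]
 [601.8168815  369.31376892]]
```

View pics/end.png

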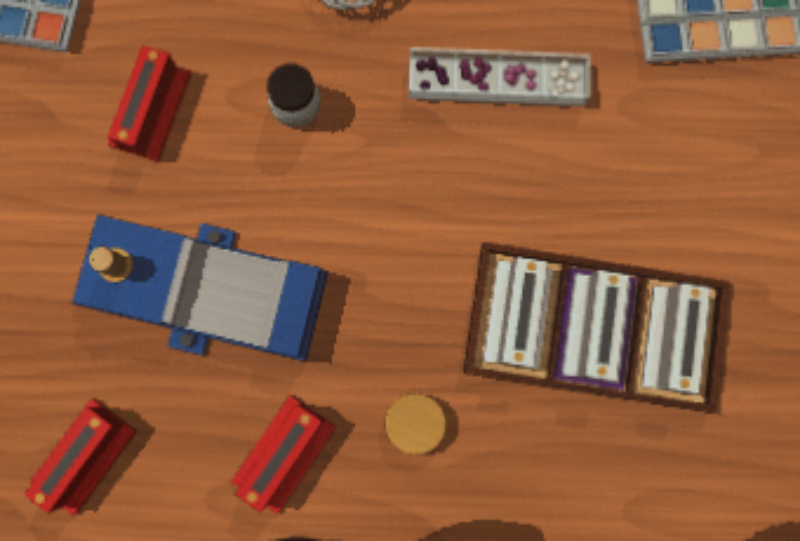

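The part stands centred on the felt, with its dowels at (613,280) and (602,371) as predicted, and it is parallel to its neighbours. The jaw sits at the far end of the vise with its post at (102,258), and the other objects are where they were. The post position gives one last check before I hand in.

```bash
python3 - <<'E'
from h import *
p=plane("top",[[160+102*.425,100+258*.4251]],.1045)[0]
t=(p[:2]-[.4926,.1433])@[.2051,.9787]-.095
print("travel",t)
if t>.045: print(ctrl.finish_job())
E
```

```text
travel 0.04725146550283202
the job is handed in; nothing more can be done
None
```

The jaw was pushed until it stopped moving at its end stop (last camera estimate 47 of 50 mm, about the ±2 mm calibration error) and left open; the mould half stands upright and lengthwise on the purple felt, nothing else looked disturbed in the final top view, and the job was handed in at about 18 s.

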